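Open the bench-standing vacuum valve

ROBOT

A 7-joint arm with a two-finger parallel gripper is mounted at the origin on the work surface. World frame = base frame: x ahead of the robot, y to its left, z up, the work surface at z = 0. Lengths are in m, angles in rad, forces in N, time in s.
With the tool pointing down it reaches from about 0.4 to 0.85 m from the base axis. Payload 10.4 kg.
Tool frame: the origin (TCP) lies between the finger pads; the fingertips stand 17 mm ahead of it and the grasp point (between the pads) lies 2 mm behind it; z points along the fingers, y is the direction in which the jaws open and shut (so a half turn about z gives the same grasp; the last joint's range is limited). The gripper opens to 85 mm and grips with 20 to 120 N. Pads are 22 mm wide; open, the fingers measure 114 mm over their backs; the gripper's body (76 mm by 85 mm) begins 54 mm behind the grasp point. The pads swing forward as they close: fully open they stand 13 mm farther back than shut.
Start: joints at [1.086, 0.332, -0.065, 1.46, 0.022, 1.35, -0.088], TCP at [0.278, -0.56, 0.248] pointing down, gripper open.
Joint ranges: [-2.6, 2.6], [-0.5, 2.12], [-1.47, 1.34], [0.16, 2.42], [-1.27, 4.41], [0.06, 2.06], [-2.6, 2.6]. Speed limits (rad/s): [2.22, 2.22, 2.79, 2.79, 3.14, 3.14, 3.14].

INTERFACE

Orientations are given as a unit quaternion [x, y, z, w].
In Python, from workcell import manip gives the robot as it stands.
- The arm moves only by the tool jog_arm, never from a script. Its argument "steps" is one flat list of numbers, 5 for each row, row after row: the finger opening in m, from 0 to 0.0854, then the shift along the tool's x, y, z in m, then the turn about the tool's z in rad. In form: [gripper, x, y, z, twist, gripper, x, y, z, twist, ...]. A call has exactly 10 rows; each row is the pose to reach, as a shift and turn from the pose commanded when the call began, along the tool's axes at that moment; what a row does not reach only later rows make up. A row lasts 1/10 s, in which the tool goes at most 50 mm and 8.59 degrees, less where a joint would pass 70% of its speed; a pose out of reach is approached as far as the arm can. A call with a gripper value outside its range is refused whole. The fingers move at their own pace and stop on an object; "grip_force" is the grip in N (left out, the last holds). Time passes only in rows, so rows that repeat a pose let the fingers close, or fill a call up. It gives the time, the measured TCP pose, the force and the opening at its end, in the units of the state.
- manip.get_obs(): the state, without advancing time (a new reading comes with each control period).
- manip.camera(name): name is "scene" or "top"; returns (picture, depth): 384x512x3 uint8, red, green, blue; 384x512 float32, m along the optical axis (not along the pixel's ray), 0 where there is no reading.
- manip.calibration(name): a dict with "mtx" (3x3 intrinsics, pixels), "world_to_cam" (4x4, takes a point from world to camera coordinates). Camera axes: x right, y down, z forward; pixel columns grow to the right and rows downward; lengths in m; the calibration is good to about 2 mm. A picture is of the moment at which its call begins. calibration takes no time and is no camera call.
- manip.hand_in(): hands the job in, once; it reports no verdict.
The state is a dict: "clock": time; "joint_pos": joint angles; "joint_velocities": joint speeds; "tau": joint torques, N m; "position": TCP position; "ee_rot": TCP orientation; "ft_force": force on the tool from outside, world axes, zero at the start; "torque": the same for the moment, N m; "grip_width": opening from 0.0 (shut) to 1.0 (fully open).
Only numpy, scipy, OpenCV 4.12 (cv2) and the standard library are available. Lean on these libraries where they do the work, as an engineer would, in place of code of your own. Each camera call takes 0.05 s, during which the arm holds its last target.

TASK

The straight-through valve, the one with a pipe port on both sides, must stand open to dry: turn its handle anticlockwise (seen from above) until the handle's bar lies in line with the two ports, then let go. The valve stands loose on its feet and its handle is stiff, so press down on the handle while turning, so that the valve itself stays where it is and does not spin or slide. Leave alone the similar dead-end valve, which has only one port.

Things in the scene. Friction and masses are not known exactly. Their poses are not given: they have to be found in the camera images.
- valve: Loose straight-through valve, 0.57 kg: steel block 56 x 52 mm, top at 72 mm, round base 106 mm wide on 4 rubber feet, a port on its +x and -x. Origin: centre of underside, on the bench, z up, on the handle's axis. Handle on top: black round skirt 60 mm wide, its upper face 96 mm above the bench; on it, centred, an aluminium grip bar 14 mm wide, 60 mm long, 26 mm high (96 to 122 mm above the bench).
- handle (a joint): Its handle's angle, rad, growing anticlockwise from above: 0 = bar along the valve's y (shut), 1.57 = along its x, in line with the ports (open); stop at 1.65; starts at 0.2 to 0.7, stays where left. Skirt and bar are sprung: pressed down they sink from 12 N, stop 10 mm lower at 18 N. Turning takes 0.34 N m: unpressed the whole valve spins instead, pressed with 12 to 18 N it stands still.
- port (a point): Centre of the end face of the valve's +x port (flange 40 mm in diameter), 85 mm from the axis, 44 mm above the bench; the -x port is its mirror image. Shows whether the valve has spun or slid.
- end_valve: Dead-end valve, to be left alone: the same block, base and handle, but only one port (on its own -x, end face 85 mm from the axis) and a flat plug on the other side. Origin: centre of its underside, on the bench.

How it is judged:
At the end, for the whole second after the job is handed in: The straight-through valve's handle bar is in line with the ports within about 11 degrees (handle at 1.37 or more), and the valve stands upright and at rest, its middle and its port end each within 20 mm of where they started (so spun by less than about 13 degrees) (value of joint handle above 1.37 rad and distance of each of port, valve from where it was at the start of the episode below 0.02 m and angle between valve's own z axis and vertical below 0.1 rad and linear speed of valve below 0.02 m/s); the robot touches nothing.
It fails at once if the dead-end valve is touched or shifted (contact force between end_valve and the fingers above 2 N or distance of end_valve from where it was at the start of the episode above 0.02 m).
It fails at once if the straight-through valve is spun, slid or tipped well away from its place on the way (distance of any of port, valve from where it was at the start of the episode above 0.03 m).
It also fails if it takes over 32 s, if anything falls off the work surface, if the arm or the gripper's body presses on something with over 40 N, if the wrist force passes 120 N, or if a joint passes its speed limit or range.

## Working session

There is one attempt and no reset: what is moved stays moved. The work goes in short steps, Python scripts to look and compute and a tool call to move; the robot and the scene stay as the last step left them, time stands still between calls to the robot, and variables do not carry over. Pictures are saved under pics/ and viewed, and the job is handed in when it is done.

Besides the shell and the picture viewer there is one more tool, called after "Emit:" in YAML: its name, and indented under it one key for each argument. jog_arm: Moves the arm, as the interface text tells. Its arguments: {"type":"object","properties":{"steps":{"type":"array"},"grip_force":{"type":"number"}},"required":["steps"]}

```bash
ls; mkdir -p pics
python3 - <<'E'
from workcell import manip
import cv2,numpy as np
o=manip.get_obs(); print({k:np.round(v,3) for k,v in o.items()})
for n in("scene","top"):
    p,d=manip.camera(n); np.savez(f"pics/{n}0.npz",p=p,d=d); cv2.imwrite(f"pics/{n}0.png",p[:,:,::-1])
    c=manip.calibration(n); print(n,c["mtx"],c["world_to_cam"])
E
```

```text
pics
{'clock': np.float64(0.0), 'joint_pos': array([ 1.086,  0.333, -0.065,  1.461,  0.022,  1.35 , -0.089]), 'joint_velocities': array([ 0.   ,  0.   ,  0.001, -0.002,  0.   , -0.002,  0.002]), 'tau': array([-0.0000e+00, -6.2545e+01,  4.9000e-02, -3.9160e+01,  1.6000e-02,
        1.0000e-02,  0.0000e+00]), 'position': array([ 0.278, -0.559,  0.247]), 'ee_rot': array([ 0.973,  0.229, -0.   , -0.001]), 'ft_force': array([ 0.596, -0.148,  0.057]), 'torque': array([0.032, 0.016, 0.033]), 'grip_width': np.float64(0.997)}
scene [[380.83212832   0.         257.66926852]
 [  0.         380.83212832 196.86106751]
 [  0.           0.           1.        ]] [[ 0.87395443  0.48598986  0.00418507 -0.4805088 ]
 [ 0.40284192 -0.71955867 -0.5656445  -0.15780851]
 [-0.27188609  0.49603344 -0.82463858  0.99390424]
 [ 0.          0.          0.          1.        ]]
top [[399.94465433   0.         255.74512049]
 [  0.         399.94465433 192.88771717]
 [  0.           0.           1.        ]] [[ 0.00827493 -0.99973963 -0.02126474  0.01307269]
 [-0.9984836  -0.00710339 -0.05458969  0.53484804]
 [ 0.05442442  0.02168422 -0.99828241  0.82274164]
 [ 0.          0.          0.          1.        ]]
```

View pics/scene0.png

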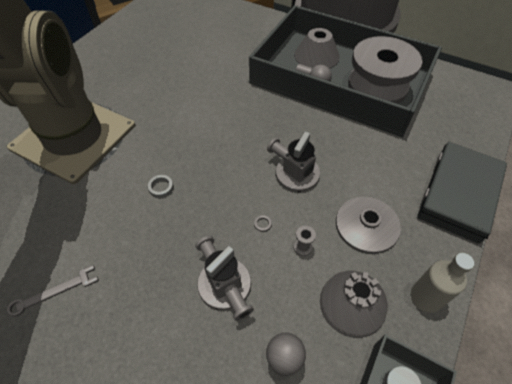

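View pics/top0.png

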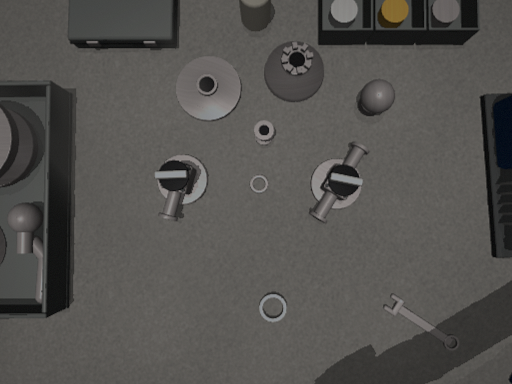

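The straight-through valve is at top px (340,182) and scene px (224,278). The dead-end valve is at top px (178,180), well clear of it. Next I'll measure the bar and the ports.

```bash
cat > h.py <<'E'
import numpy as np,cv2
from workcell import manip
def ray(n,uv,z):
    c=manip.calibration(n);T=c["world_to_cam"];R=T[:3,:3];o=-R.T@T[:3,3]
    d=R.T@np.linalg.inv(c["mtx"])@np.array([uv[0],uv[1],1.]);return o+d*(z-o[2])/d[2]
def pts(n,d):
    c=manip.calibration(n);T=c["world_to_cam"];K=c["mtx"];v,u=np.mgrid[:384,:512]
    P=np.stack([(u-K[0,2])/K[0,0]*d,(v-K[1,2])/K[1,1]*d,d],-1);return (P-T[:3,3])@T[:3,:3]
E
python3 - <<'E'
from h import *
for n,(a,b,e,f) in dict(top=(300,380,135,225),scene=(185,265,230,325)).items():
    q=np.load(f"pics/{n}0.npz");p,d=q["p"],q["d"]
    X=pts(n,d);cv2.imwrite(f"pics/{n}c.png",cv2.resize(p[e:f,a:b,::-1],None,fx=6,fy=6,interpolation=cv2.INTER_CUBIC))
    sub=np.zeros(d.shape,bool);sub[e:f,a:b]=1
    g=p.max(2)
    m=sub&(X[...,2]>.113)&(X[...,2]<.13)&(g>130)
    v,u=np.nonzero(m);r=cv2.minAreaRect(np.c_[u,v].astype(np.float32))
    print(n,"bar",len(u),r,"z",np.median(X[m][:,2]))
    W=np.array([ray(n,c,.122)[:2] for c in cv2.boxPoints(r)]);print("corners",W.round(4).tolist(),"ctr",W.mean(0).round(4),[np.linalg.norm(W[i]-W[i-1]).round(4) for i in range(4)])
    W=np.array([ray(n,c,.122)[:2] for c in zip(u,v)])
    w=np.linalg.eigh(np.cov(W.T))[1][:,1];print("bar ang",np.degrees(np.arctan2(w[1],w[0])))
    # base disc + pipes from depth
    for lo,hi in((.03,.068),(.085,.105)):
        m=sub&(X[...,2]>lo)&(X[...,2]<hi);Q=X[m][:,:2];print(lo,len(Q),Q.mean(0).round(4),Q.min(0).round(3),Q.max(0).round(3))
        w=np.linalg.eigh(np.cov(Q.T))[1][:,1];print(" ang",np.degrees(np.arctan2(w[1],w[0])))
E
```

```text
top bar 175 ((346.55767822265625, 178.71153259277344), (31.182462692260742, 5.491251468658447), 11.309932708740234) z 0.12248241472271877
corners [[0.5564, -0.1216], [0.5662, -0.1235], [0.5554, -0.1789], [0.5456, -0.1769]] ctr [ 0.5559 -0.1502] [np.float64(0.0564), np.float64(0.0101), np.float64(0.0564), np.float64(0.01)]
bar ang 78.96356718651015
0.03 855 [ 0.5553 -0.1462] [ 0.476 -0.208] [ 0.639 -0.09 ]
 ang 148.8873933009558
0.085 525 [ 0.5554 -0.1488] [ 0.528 -0.18 ] [ 0.586 -0.119]
 ang 169.25703663111577
scene bar 206 ((219.5, 258.5), (5.656853675842285, 32.526912689208984), 45.0) z 0.12197859520489118
corners [[0.5471, -0.1792], [0.5585, -0.1221], [0.5688, -0.1254], [0.5571, -0.182]] ctr [ 0.5579 -0.1522] [np.float64(0.0104), np.float64(0.0582), np.float64(0.0109), np.float64(0.0577)]
bar ang 78.59967482130425
0.03 1000 [ 0.5705 -0.1627] [ 0.475 -0.213] [ 0.64  -0.095]
 ang 149.3168805168654
0.085 491 [ 0.5625 -0.1549] [ 0.528 -0.182] [ 0.587 -0.125]
 ang 169.30769811385036
```

View pics/topc.png

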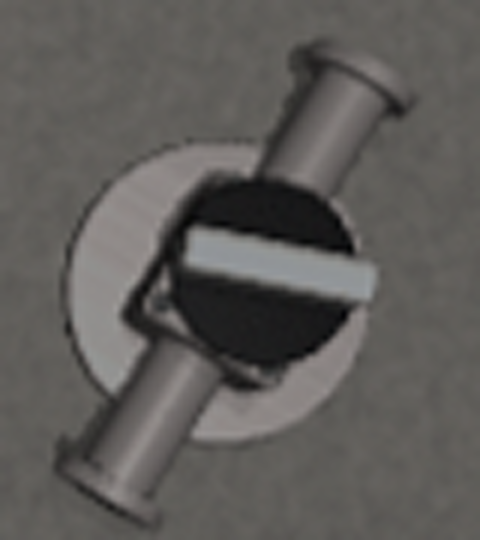

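View pics/scenec.png

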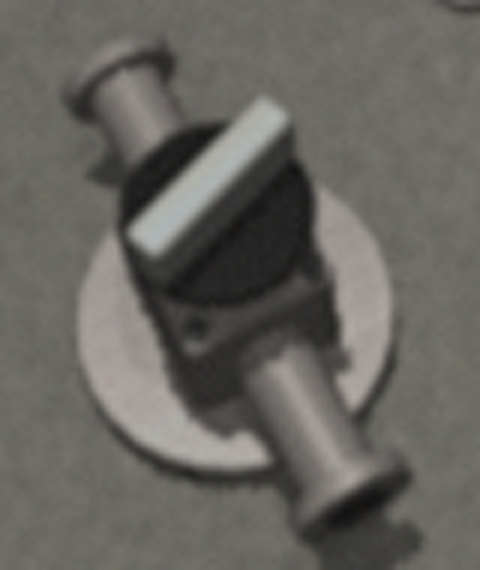

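```bash
cat >> h.py <<'E'
from scipy.spatial.transform import Rotation as Ro
def todo(tx,ty,tz,yaw_y_deg):
    o=manip.get_obs();R=Ro.from_quat(o["ee_rot"]).as_matrix()
    d=R.T@(np.array([tx,ty,tz])-o["position"])
    a=np.degrees(np.arctan2(R[1,1],R[0,1]))
    t=-((yaw_y_deg-a+180)%360-180)
    print("clock",o["clock"],"pos",o["position"].round(4),"yaw_y",a.round(2),"shift",d.round(4),"twist",np.radians(t).round(4),"F",o["ft_force"].round(1),"tilt",R[2,2].round(4),"j",o["joint_pos"].round(2),"grip",o["grip_width"])
E
python3 -c "
from h import *
todo(.557,-.151,.17,-11.2)"
```

```text
clock 0.1 pos [ 0.2783 -0.5593  0.2476] yaw_y -63.54 shift [ 0.4314 -0.2413  0.0779] twist -0.9135 F [ 0.3 -0.2 -0.6] tilt -1.0 j [ 1.09  0.33 -0.06  1.46  0.02  1.35 -0.09] grip 1.0023252172250634
```

Emit:
jog_arm:
  steps: [0.085,0.04,-0.022,0,-0.09,0.085,0.08,-0.044,0,-0.18,0.085,0.12,-0.067,0,-0.27,0.085,0.16,-0.09,0,-0.36,0.085,0.2,-0.112,0,-0.46,0.085,0.245,-0.137,0,-0.55,0.085,0.29,-0.162,0,-0.64,0.085,0.335,-0.187,0,-0.73,0.085,0.38,-0.212,0.01,-0.82,0.085,0.431,-0.241,0.02,-0.913]
  grip_force: 50

```text
clock: 1.1
position: [0.5488, -0.1634, 0.2309]
ee_rot: [0.772, 0.636, 0.0, 0.0]
ft_force: [0.6, -0.6, -1.3]
grip_width: 0.994
```

```bash
python3 -c "
from h import *
todo(.557,-.151,.17,-11.2)"
```

```text
clock 1.1 pos [ 0.5488 -0.1634  0.2309] yaw_y -11.03 shift [0.0138 0.0057 0.0609] twist 0.0029 F [ 0.6 -0.6 -1.3] tilt -1.0 j [ 0.6   0.26 -0.47  1.61  0.12  1.3  -0.07] grip 0.9941000363888257
```

Emit:
jog_arm:
  steps: [0.085,0,0,0.01,0,0.085,0,0,0.02,0,0.085,0,0,0.03,0,0.085,0,0,0.04,0,0.085,0,0,0.05,0,0.085,0,0,0.06,0,0.085,0,0,0.06,0,0.085,0,0,0.06,0,0.085,0,0,0.06,0,0.085,0,0,0.06,0]

```text
clock: 2.1
position: [0.5483, -0.1651, 0.1716]
ee_rot: [0.773, 0.635, 0.0, 0.0]
ft_force: [0.4, 0.7, 0.1]
grip_width: 0.999
```

```bash
python3 -c "
from h import *
todo(.557,-.151,.115,-11.2)
p,d=manip.camera('scene');cv2.imwrite('pics/s1.png',cv2.resize(p[150:340,130:330,::-1],None,fx=3,fy=3))
p,d=manip.camera('top');cv2.imwrite('pics/t1.png',cv2.resize(p[100:270,250:450,::-1],None,fx=3,fy=3))"
```

```text
clock 2.1 pos [ 0.5483 -0.1651  0.1716] yaw_y -11.23 shift [0.0156 0.0057 0.0566] twist -0.0005 F [0.4 0.7 0.1] tilt -1.0 j [ 0.6   0.31 -0.46  1.68  0.15  1.18 -0.09] grip 0.999297737063789
```

View pics/s1.png

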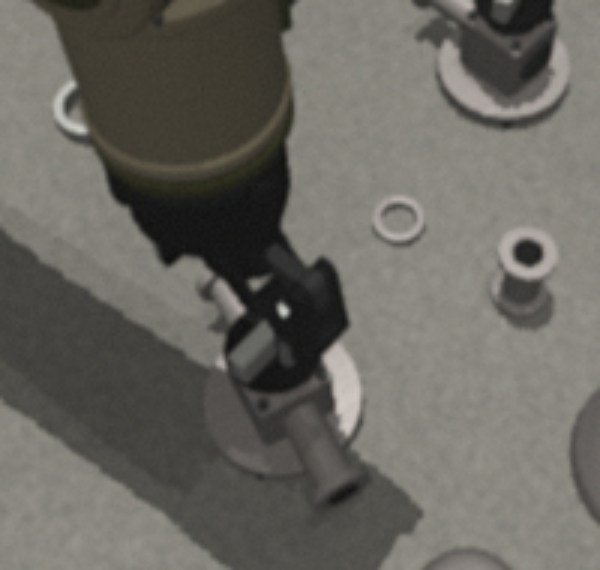

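View pics/t1.png

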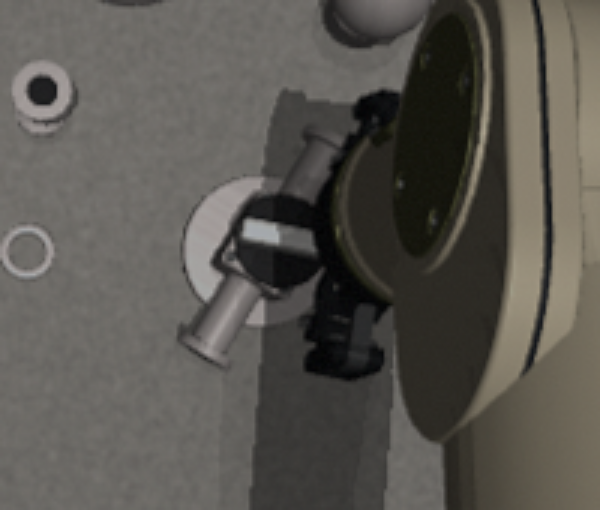

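Both views show the hand about 16 mm short of the handle along the bar, because the first move didn't reach its target. The bar and valve haven't moved. I'll correct this and descend.

Emit:
jog_arm:
  steps: [0.085,0.005,0.002,0,0,0.085,0.01,0.004,0,0,0.085,0.0156,0.0057,0,0,0.085,0.0156,0.0057,0.01,0,0.085,0.0156,0.0057,0.02,0,0.085,0.0156,0.0057,0.03,0,0.085,0.0156,0.0057,0.04,0,0.085,0.0156,0.0057,0.04,0,0.085,0.0156,0.0057,0.04,0,0.085,0.0156,0.0057,0.04,0]

```text
clock: 3.2
position: [0.5569, -0.151, 0.1315]
ee_rot: [0.773, 0.634, 0.0, 0.0]
ft_force: [0.1, 0.5, -0.2]
grip_width: 0.995
```

```bash
python3 -c "
from h import *
todo(.557,-.151,.115,-11.2)
p,d=manip.camera('scene');cv2.imwrite('pics/s2.png',cv2.resize(p[150:340,130:330,::-1],None,fx=3,fy=3))"
```

```text
clock 3.2 pos [ 0.5569 -0.151   0.1315] yaw_y -11.23 shift [0.     0.0001 0.0165] twist -0.0006 F [ 0.1  0.5 -0.2] tilt -1.0 j [ 0.57  0.36 -0.46  1.71  0.17  1.11 -0.14] grip 0.9949187836484393
```

View pics/s2.png

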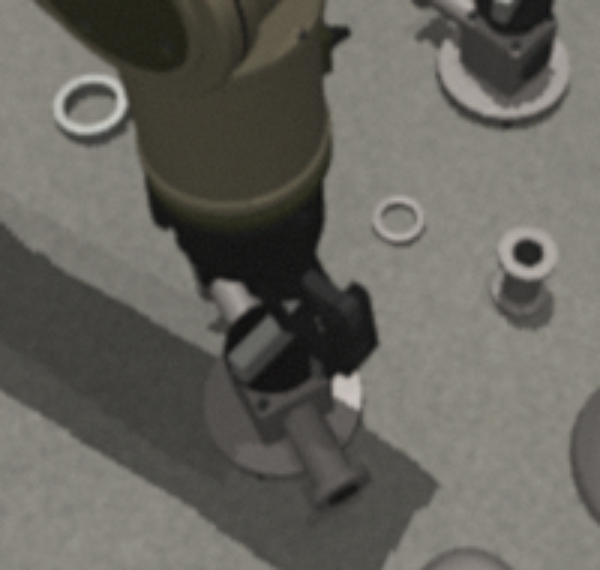

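```bash
python3 -c "
from h import *
c=manip.calibration('scene');T=c['world_to_cam']
o=manip.get_obs();R=Ro.from_quat(o['ee_rot']).as_matrix()
for l in [(0,0,0),(0,.045,.004),(0,-.045,.004),(0.011,.045,.004),(-.011,.045,.004)]:
  P=o['position']+R@np.array(l);q=c['mtx']@(T[:3,:3]@P+T[:3,3]);q=q[:2]/q[2];print(l,((q-[130,150])*3).round())"
```

```text
(0, 0, 0) [268. 315.]
(0, 0.045, 0.004) [326. 365.]
(0, -0.045, 0.004) [213. 274.]
(0.011, 0.045, 0.004) [339. 352.]
(-0.011, 0.045, 0.004) [313. 379.]
```

```bash
python3 -c "
from h import *
o=manip.get_obs();R=Ro.from_quat(o['ee_rot']).as_matrix()
for n in('scene','top'):
  p,d=manip.camera(n);X=pts(n,d);L=(X-o['position'])@R
  if n=='scene':cv2.imwrite('pics/s3.png',cv2.resize(p[200:300,170:270,::-1],None,fx=6,fy=6,interpolation=2))
  for s in(1,-1):
    m=(L[...,2]<.02)&(L[...,2]>-.05)&(d>0)&(abs(L[...,0])<.05)&(s*L[...,1]>.033)&(s*L[...,1]<.075)
    if m.sum()>5:print(n,s,m.sum(),np.percentile(L[m],[2,50,98],axis=0).round(3).tolist())
"
```

```text
scene 1 130 [[-0.014, 0.042, -0.05], [-0.01, 0.051, -0.042], [0.008, 0.073, -0.001]]
scene -1 41 [[-0.013, -0.071, -0.05], [-0.011, -0.045, -0.011], [-0.003, -0.043, 0.004]]
top -1 74 [[-0.001, -0.071, -0.049], [0.01, -0.05, -0.045], [0.015, -0.044, -0.003]]
```

View pics/s3.png

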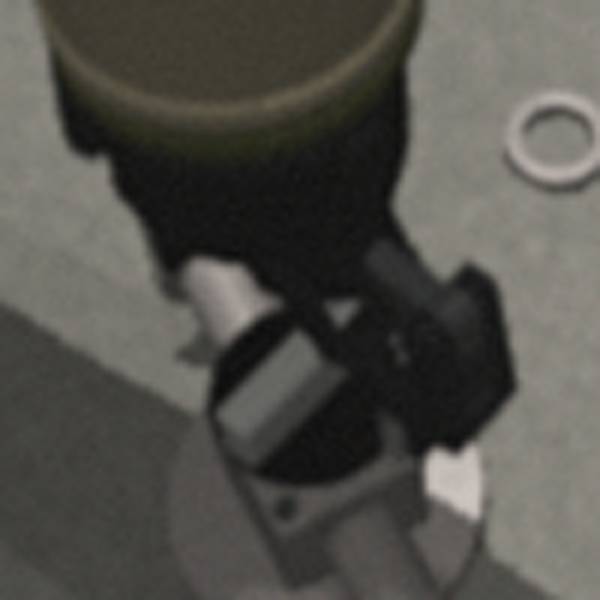

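Depth puts the fingers symmetric about the bar, at ±43 to 45 mm in the tool's y axis and x centred. Descend and close.

Emit:
jog_arm:
  steps: [0.085,0,0,0.008,0,0.085,0,0,0.0165,0,0.06,0,0,0.0165,0,0.04,0,0,0.0165,0,0.03,0,0,0.0165,0,0.022,0,0,0.0165,0,0.018,0,0,0.0165,0,0.014,0,0,0.0165,0,0.01,0,0,0.0165,0,0.006,0,0,0.0165,0]
  grip_force: 50

```text
clock: 4.35
position: [0.5572, -0.151, 0.115]
ee_rot: [0.773, 0.635, 0.0, 0.001]
ft_force: [2.6, -1.7, 0.4]
grip_width: 0.15
```

```bash
python3 -c "
from h import *
todo(.557,-.151,.115,-11.2)
p,d=manip.camera('scene');cv2.imwrite('pics/s4.png',cv2.resize(p[150:340,130:330,::-1],None,fx=3,fy=3))"
```

```text
clock 4.35 pos [ 0.5572 -0.151   0.115 ] yaw_y -11.23 shift [-0.     -0.0002 -0.    ] twist -0.0006 F [ 2.6 -1.7  0.4] tilt -1.0 j [ 0.56  0.38 -0.46  1.73  0.19  1.08 -0.15] grip 0.14965564804258094
```

View pics/s4.png

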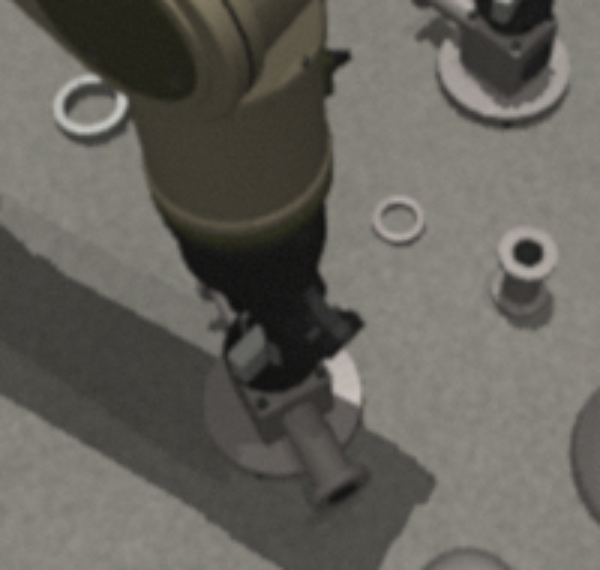

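The bar is gripped (about 13 mm opening) and the valve is in place. Now press down.

Emit:
jog_arm:
  steps: [0.004,0,0,0.001,0,0.004,0,0,0.002,0,0.004,0,0,0.003,0,0.004,0,0,0.004,0,0.004,0,0,0.005,0,0.004,0,0,0.005,0,0.004,0,0,0.005,0,0.004,0,0,0.005,0,0.004,0,0,0.005,0,0.004,0,0,0.005,0]
  grip_force: 60

```text
clock: 5.4
position: [0.5577, -0.1513, 0.1114]
ee_rot: [0.773, 0.634, 0.001, 0.001]
ft_force: [0.3, -0.7, 12.6]
grip_width: 0.151
```

Emit:
jog_arm:
  steps: [0.004,0,0,0.001,0,0.004,0,0,0.002,0,0.004,0,0,0.003,0,0.004,0,0,0.003,0,0.004,0,0,0.003,-0.03,0.004,0,0,0.003,-0.06,0.004,0,0,0.003,-0.09,0.004,0,0,0.003,-0.12,0.004,0,0,0.003,-0.15,0.004,0,0,0.003,-0.15,0.004]

```text
invalid input at $.steps: expected a multiple of 5 numbers
```

Emit:
jog_arm:
  steps: [0.004,0,0,0.001,0,0.004,0,0,0.002,0,0.004,0,0,0.003,0,0.004,0,0,0.003,0,0.004,0,0,0.003,-0.03,0.004,0,0,0.003,-0.06,0.004,0,0,0.003,-0.09,0.004,0,0,0.003,-0.12,0.004,0,0,0.003,-0.15,0.004,0,0,0.003,-0.15,0]

```text
invalid input at $.steps: expected a multiple of 5 numbers
```

```bash
python3 -c "
from h import *
todo(.557,-.151,.108,58.8)
print(manip.get_obs()['torque'])
p,d=manip.camera('scene');cv2.imwrite('pics/s5.png',cv2.resize(p[150:340,130:330,::-1],None,fx=3,fy=3))"
```

```text
clock 5.4 pos [ 0.5577 -0.1513  0.1114] yaw_y -11.24 shift [ 0.0002 -0.0008  0.0034] twist -1.2225 F [ 0.3 -0.7 12.6] tilt -1.0 j [ 0.56  0.38 -0.46  1.73  0.19  1.07 -0.15] grip 0.15064506491992366
[-0.07130017  0.07259687 -0.0158901 ]
```

View pics/s5.png

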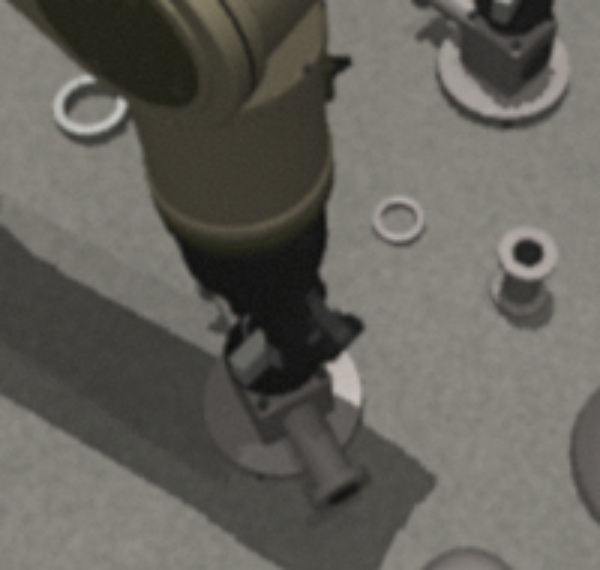

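That call was refused because the list had one number too many. Nothing moved. Resending.

Emit:
jog_arm:
  steps: [0.004,0,0,0.001,0,0.004,0,0,0.002,0,0.004,0,0,0.003,0,0.004,0,0,0.003,0,0.004,0,0,0.003,-0.03,0.004,0,0,0.003,-0.06,0.004,0,0,0.003,-0.09,0.004,0,0,0.003,-0.12,0.004,0,0,0.003,-0.15,0.004,0,0,0.003,-0.15]

```text
clock: 6.45
position: [0.5577, -0.1513, 0.1085]
ee_rot: [0.723, 0.691, 0.001, 0.001]
ft_force: [-0.8, -0.7, 15.6]
grip_width: 0.149
```

```bash
python3 -c "
from h import *
todo(.557,-.151,.108,58.8)
print(manip.get_obs()['torque'])
p,d=manip.camera('scene');cv2.imwrite('pics/s6.png',cv2.resize(p[150:340,130:330,::-1],None,fx=3,fy=3))"
```

```text
clock 6.45 pos [ 0.5577 -0.1513  0.1085] yaw_y -2.62 shift [ 0.0003 -0.0007  0.0005] twist -1.072 F [-0.8 -0.7 15.6] tilt -1.0 j [ 0.58  0.39 -0.48  1.73  0.2   1.07 -0.01] grip 0.1491123232077371
[-0.01572494  0.27768536 -0.22589278]
```

View pics/s6.png

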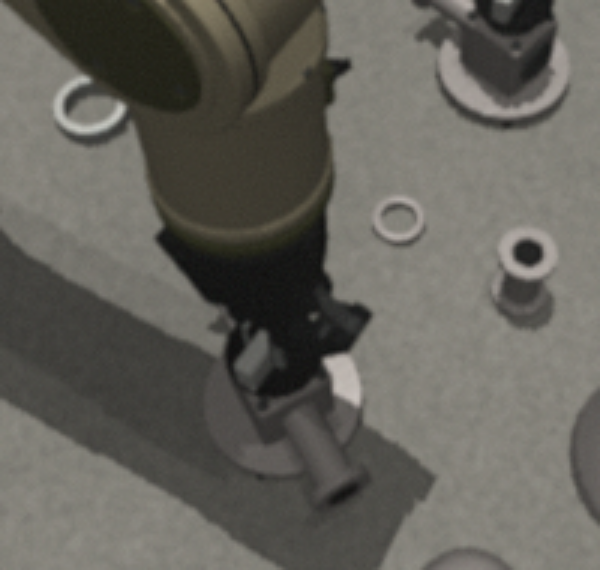

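Force is 15.6 N, the bar is turning and the valve stands still. Continue turning.

Emit:
jog_arm:
  steps: [0.004,0,0,0,-0.06,0.004,0,0,0,-0.12,0.004,0,0,0,-0.18,0.004,0,0,0,-0.24,0.004,0,0,0,-0.3,0.004,0,0,0,-0.36,0.004,0,0,0,-0.42,0.004,0,0,0,-0.48,0.004,0,0,0,-0.54,0.004,0,0,0,-0.54]

```text
clock: 7.5
position: [0.5575, -0.1514, 0.1084]
ee_rot: [0.512, 0.859, 0.0, 0.001]
ft_force: [-1.1, -0.4, 14.6]
grip_width: 0.153
```

```bash
python3 -c "
from h import *
todo(.557,-.151,.108,58.8)
print(manip.get_obs()['torque'])
p,d=manip.camera('scene');cv2.imwrite('pics/s7.png',cv2.resize(p[150:340,130:330,::-1],None,fx=3,fy=3))"
```

```text
clock 7.5 pos [ 0.5575 -0.1514  0.1084] yaw_y 28.38 shift [ 0.0006 -0.0002  0.0004] twist -0.5309 F [-1.1 -0.4 14.6] tilt -1.0 j [ 0.66  0.41 -0.57  1.73  0.25  1.08  0.5 ] grip 0.15274325465170613
[-0.06189964  0.38393295 -0.18169976]
```

View pics/s7.png

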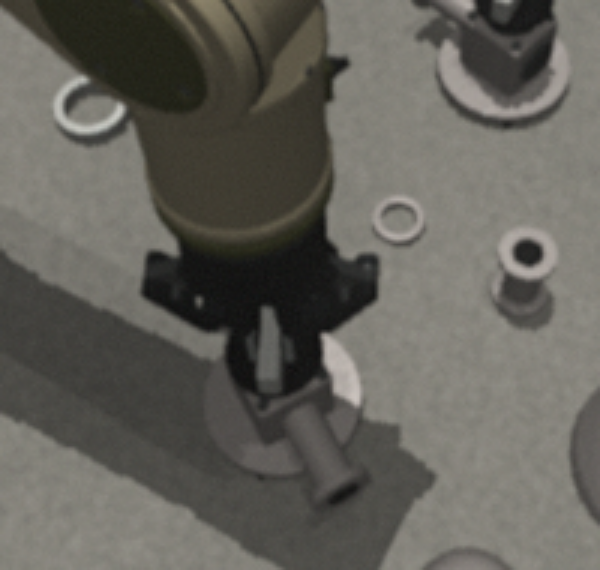

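The valve hasn't moved. Finish the turn with -0.54 more.

Emit:
jog_arm:
  steps: [0.004,0,0,0,-0.06,0.004,0,0,0,-0.12,0.004,0,0,0,-0.18,0.004,0,0,0,-0.24,0.004,0,0,0,-0.3,0.004,0,0,0,-0.36,0.004,0,0,0,-0.42,0.004,0,0,0,-0.48,0.004,0,0,0,-0.54,0.004,0,0,0,-0.54]

```text
clock: 8.55
position: [0.5573, -0.1517, 0.1083]
ee_rot: [0.265, 0.964, -0.001, 0.001]
ft_force: [-1.8, -0.8, 15.5]
grip_width: 0.152
```

```bash
python3 -c "
from h import *
todo(.557,-.151,.108,58.8)
print(manip.get_obs()['torque'])
p,d=manip.camera('scene');cv2.imwrite('pics/s8.png',cv2.resize(p[150:340,130:330,::-1],None,fx=3,fy=3))"
```

```text
clock 8.55 pos [ 0.5573 -0.1517  0.1083] yaw_y 59.31 shift [0.0006 0.0004 0.0003] twist 0.0089 F [-1.8 -0.8 15.5] tilt -1.0 j [ 0.73  0.43 -0.67  1.72  0.29  1.09  1.01] grip 0.15198097169770627
[-0.31613486  0.53276807 -0.18689702]
```

View pics/s8.png

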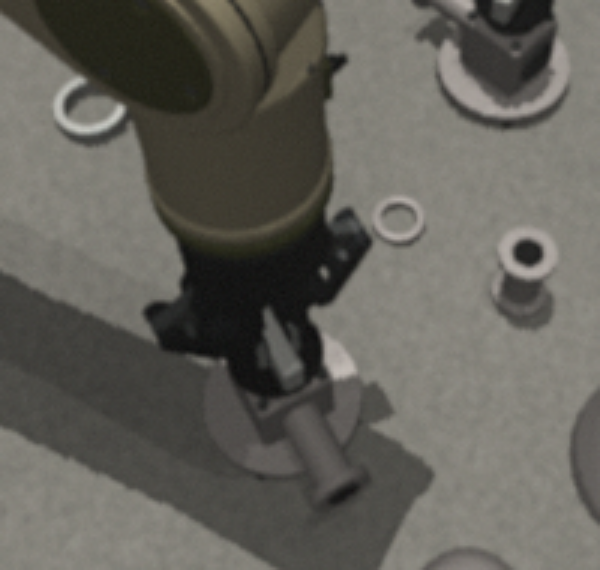

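The bar now lies in line with the pipe. Open the fingers, then rise.

Emit:
jog_arm:
  steps: [0.02,0,0,0,0,0.03,0,0,0,0,0.05,0,0,0,0,0.07,0,0,0,0,0.085,0,0,0,0,0.085,0,0,0,0,0.085,0,0,-0.02,0,0.085,0,0,-0.05,0,0.085,0,0,-0.08,0,0.085,0,0,-0.11,0]

```text
clock: 9.6
position: [0.5559, -0.1508, 0.2171]
ee_rot: [0.265, 0.964, -0.0, -0.001]
ft_force: [-0.1, -0.8, -0.4]
grip_width: 0.995
```

```bash
python3 -c "
from h import *
todo(.35,-.35,.25,58.8)"
```

```text
clock 9.6 pos [ 0.5559 -0.1508  0.2171] yaw_y 59.25 shift [ 0.0752 -0.2765 -0.0327] twist 0.0078 F [-0.1 -0.8 -0.4] tilt -1.0 j [ 0.76  0.32 -0.7   1.61  0.21  1.29  1.06] grip 0.9951354936422065
```

Emit:
jog_arm:
  steps: [0.085,0.007,-0.027,-0.03,0,0.085,0.015,-0.055,-0.03,0,0.085,0.022,-0.082,-0.03,0,0.085,0.03,-0.11,-0.03,0,0.085,0.037,-0.138,-0.03,0,0.085,0.045,-0.165,-0.03,0,0.085,0.052,-0.193,-0.03,0,0.085,0.06,-0.22,-0.03,0,0.085,0.067,-0.248,-0.03,0,0.085,0.075,-0.27,-0.03,0]

```text
clock: 10.6
position: [0.3523, -0.3455, 0.246]
ee_rot: [0.266, 0.964, 0.0, -0.001]
ft_force: [-0.2, -0.3, 0.3]
grip_width: 0.997
```

Run:
```python
from h import *
for n,(a,b,e,f) in dict(top=(300,380,135,225),scene=(185,265,230,325)).items():
    p,d=manip.camera(n);np.savez(f"pics/{n}1.npz",p=p,d=d);cv2.imwrite(f"pics/{n}9.png",cv2.resize(p[e:f,a:b,::-1],None,fx=6,fy=6,interpolation=2))
    X=pts(n,d)
    sub=np.zeros(d.shape,bool);sub[e:f,a:b]=1
    m=sub&(X[...,2]>.113)&(X[...,2]<.13)
    v,u=np.nonzero(m);W=np.array([ray(n,c,.122)[:2] for c in zip(u,v)])
    w=np.linalg.eigh(np.cov(W.T))[1][:,1];print(n,"bar",len(u),W.mean(0),"ang",np.degrees(np.arctan2(w[1],w[0])))
    for q in (0,1):
        D=np.load(f"pics/{n}{q}.npz")["d"];Y=pts(n,D);m=sub&(Y[...,2]>.03)&(Y[...,2]<.068);Q=Y[m][:,:2];w=np.linalg.eigh(np.cov(Q.T))[1][:,1]
        print(q,len(Q),Q.mean(0).round(4),Q.min(0).round(3),Q.max(0).round(3),"pipe",np.degrees(np.arctan2(w[1],w[0])))
print(manip.get_obs()["clock"],manip.get_obs()["position"])
```

```text
top bar 263 [ 0.55644741 -0.14888362] ang 148.61166887525147
0 855 [ 0.5553 -0.1462] [ 0.476 -0.208] [ 0.639 -0.09 ] pipe 148.8873933009558
1 841 [ 0.5546 -0.1454] [ 0.476 -0.209] [ 0.639 -0.09 ] pipe 149.02506535607196
scene bar 269 [ 0.55945156 -0.15421668] ang 148.62163637883094
0 1000 [ 0.5705 -0.1627] [ 0.475 -0.213] [ 0.64  -0.095] pipe 149.3168805168654
1 969 [ 0.5724 -0.1644] [ 0.476 -0.213] [ 0.64  -0.095] pipe 149.75320362198897
10.7 [ 0.35093772 -0.3467462   0.24590401]
```

View pics/top9.png

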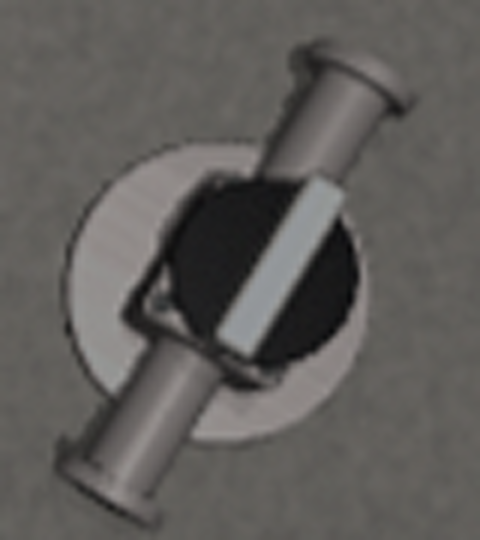

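View pics/scene9.png

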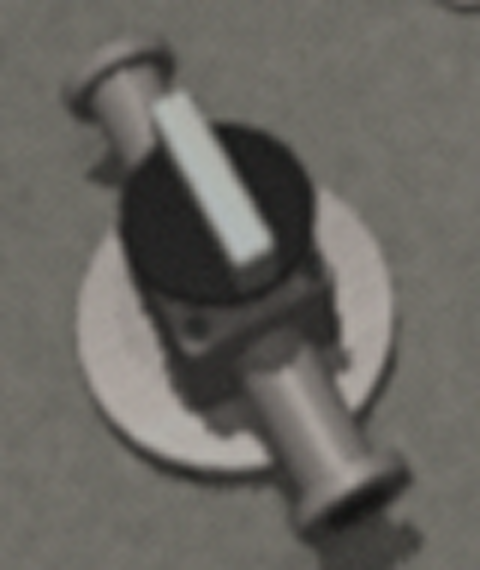

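Bar (148.6°) and pipe (149 to 150°) are aligned to about 1°. The valve hasn't moved and the arm is clear. Handing in.

```bash
python3 -c "
from workcell import manip
print(manip.hand_in())"
```

```text
the job is handed in; nothing more can be done
None
```

The straight-through valve's handle is open, and I've handed the job in. I gripped the bar, pressed down with about 15 N, and turned it about 70° anticlockwise. Then I opened the fingers and moved the arm clear. The dead-end valve was never approached.

**Handle angle:** both cameras put the bar at 148.6°. The pipe axis reads 149.0° from the top camera and 149.8° from the scene camera. That is within about 1° of in line, a handle angle of roughly 1.55 rad.

**Valve position:** the ports' outline in both views is within about 1 mm of where it started. The measured pipe angle changed by less than 0.5°, so the valve did not spin or slide noticeably.

**Disagreements and slips:**
- The cameras differ by about 3 to 5 mm on the position of the bar's centre, as they did by less at the start.
- The first move stopped about 16 mm short of the handle; I saw it in the pictures and corrected it before gripping.
- One move call was refused twice because its list had one number too many; nothing moved either time.

The last check was at 10.7 s of the 32 s allowed, with the force reading near zero.

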